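# Hold the hardness probe on the ringed test block

### The arm

A 7-joint arm with a two-finger parallel gripper is mounted at the origin on the work surface. World frame = base frame: x ahead of the robot, y to its left, z up, the work surface at z = 0. Lengths are in m, angles in rad, forces in N, time in s.
With the tool pointing down it reaches from about 0.4 to 0.75 m from the base axis. Payload 19.5 kg.
Tool frame: the origin (TCP) lies between the finger pads; the fingertips stand 22 mm ahead of it and the grasp point (between the pads) lies 3 mm ahead of it (env.tcp_to_tips is the distance from the TCP to the fingertips, in m); z points along the fingers, y is the line along which they close (so a half turn about z gives the same grasp; the last joint's range is limited). The gripper opens to 85 mm and grips with 20 to 120 N. Pads are 22 mm wide; open, the fingers measure 114 mm over their backs; the gripper's body (76 mm by 85 mm) begins 54 mm behind the grasp point. The pads swing forward as they close: fully open they stand 13 mm farther back than shut.
Start: joints at [-1.341, 0.707, -0.028, 1.485, 0.022, 0.951, -0.075], TCP at [0.154, 0.554, 0.253] pointing down, gripper open.
Joint ranges: [-2.71, 2.71], [-0.32, 2.16], [-1.57, 1.52], [0, 2.45], [-1.46, 4.6], [0, 2.02], [-2.83, 2.83]. Speed limits (rad/s): [1.89, 1.89, 2.57, 2.57, 3.01, 3.01, 3.01].

### API

Orientations are given as a rotation vector (axis times angle).
In Python, from station import env gives the robot as it stands.
- The arm moves only by the tool step_arm, never from a script. Its argument "plan" is one flat list of numbers, 7 for each row, row after row: the turn, a rotation vector about the tool's x, y, z each as a share of pi/4 rad, from -1 to 1, then the shift along the tool's x, y, z each as a share of 300 mm, from -1 to 1, then the gripper's target within -1 to 1 (shut at 1, half-way at 0, fully open at -1). In form: [ax, ay, az, tx, ty, tz, gripper, ax, ay, az, tx, ty, tz, gripper, ...]. A call has 1 to 5 rows; each row is the pose to reach, as a shift and turn from the pose commanded when the call began, along the tool's axes at that moment; what a row does not reach only later rows make up. A row lasts 1/8 s, in which the tool goes at most 62.5 mm and 10.7 degrees, less where a joint would pass 70% of its speed; a pose out of reach is approached as far as the arm can. A call with a number of a shift or a turn outside -1 to 1 is refused whole. A call with a gripper value outside its range is refused whole. The fingers move at their own pace and stop on an object; "newtons" is the grip in N (left out, the last holds). Time passes only in rows, so rows that repeat a pose let the fingers close. It gives the time, the measured TCP pose, the force, the opening and the grip force at its end, in the units of the state.
- env.sense(): the state, without advancing time (a new reading comes with each control period).
- env.capture(name): name is "scene" or "top" or "wrist"; returns a dict with "image" (384x512x3 uint8, blue, green, red), "fx", "fy", "cx", "cy" (pixels), "k1" (the pictures are not rectified: a ray, as slopes to the right and down, at radius r is drawn at 1 + k1 r^2 times it, then the intrinsics apply), "world_to_cam" (4x4, takes a point from world to camera coordinates); the wrist camera has in their place "mount" (4x4, takes a point from camera to tool coordinates, whose origin is the TCP and whose axes are the flange's). Camera axes: x right, y down, z forward; pixel columns grow to the right and rows downward; lengths in m; the calibration is good to about 2 mm. A picture is of the moment at which its call begins: read the wrist's pose just before it. There is no depth.
- env.sign_off(): hands the job in; it is judged then, once.
The state is a dict: "time_s": time; "joint_pos": joint angles; "joint_vel": joint speeds; "joint_efforts": joint torques, N m; "tcp_pos": TCP position; "ee_rot": TCP orientation; "contact_force": force on the tool from outside, world axes, zero at the start; "ft_torque": the same for the moment, N m; "gripper_width": opening from 0.0 (shut) to 1.0 (fully open); "finger_force": force on a finger pad.
Only numpy, scipy, OpenCV 4.12 (cv2) and the standard library are available. Lean on these libraries where they do the work, as an engineer would, in place of code of your own. Each camera call takes 0.05 s, during which the arm holds its last target. There are 200 camera calls.

### The job

Of the three steel test blocks on the tray, one carries the open support ring and the other two are covered by solid caps. Take the hardness probe out of its stand and hold it upright, with its wide body in line with the row of blocks, its spring tip pressed gently on the engraved circle inside the ring until the tip is about half-way into the nozzle. Finish while still holding it there, without shifting the ring, the caps or anything else, and without ever pushing the probe hard against the tray.

Things in the scene. Friction and masses are not known exactly. Their poses are not given: they have to be found in the camera images.
- probe: Hand-held hardness probe, about 0.27 kg: grey box 34 (x) by 56 (y) by 70 mm (z), origin at the box's centre, z up, display on top. Below it a steel nozzle 20 mm thick, 40 mm long, then the spring tip, 12 mm more when free (its end 87 mm below the origin). Stands upright in the stand, box resting on the stand's top, yaw up to 52 degrees either way. Grip across its x faces (34 mm).
- tip (a point): End of the probe's spring tip, on the probe's z axis; the tip is a steel pin of 8 mm diameter tapering to a 4 mm flat end. Axes as the probe's.
- plunger (a joint): How far the spring tip is pushed into the nozzle, in m: 0 free, 0.012 fully in (the nozzle then touches the surface). Spring 400 N/m with 0.8 N preload: 0.8 N begins to move it, about 3.2 N at half-way (0.006), 5.6 N fully in.
- stand: Grey block, 90 by 90 mm, 62 mm high, fixed, with an upright 29 mm hole right through its middle that holds the probe's nozzle. Origin at the centre of its underside; the nozzle and tip reach 52 mm down into it.
- tray: Fixed aluminium tray 120 (x) by 300 mm (y), 8 mm thick, with three square steel test blocks 78 by 78 mm by 16 mm high in a row along its y axis, 95 mm apart. Origin at the centre of its underside; the blocks' tops are 24 mm above it. The row of blocks runs along this y axis.
- mark_left (a point): Centre of the engraved circle (16 mm inside diameter) on the top face of the block at the tray's +y end. Axes as the tray's.
- mark_mid (a point): The same on the middle block.
- mark_right (a point): The same on the block at the tray's -y end.
- ring: Loose flat steel support ring, 64 mm outside, 46 mm inside diameter, 8 mm high, lying on one of the three blocks, its centre within 6 mm of that block's mark. Origin at the centre of its underside. Light: do not shift it.
- cap1: Loose solid round steel cap, 64 mm diameter, 26 mm high with its little knob, covering the mark of another block. Origin at the centre of its underside.
- cap2: A second cap like the first, on the remaining block.
- bottle: Bystander: white plastic bottle, 48 mm diameter, 110 mm high, to the right of the tray. Origin at the centre of its underside.
- cup: Bystander: white ceramic cup, 72 mm diameter, 80 mm high, beyond the work. Origin at the centre of its underside.
- bin: Bystander: open white plastic tray, 100 by 140 mm, 40 mm high, beyond the work. Origin at the centre of its underside.
Things that resemble listed ones, but are neither listed nor needed, are in the scene too. What is shaped like the stand but green or yellow is not meant.

How it is judged:
By the outcome, as a careful person would: the job done as asked, in the order asked, and still so for the second after the job is handed in, while the arm keeps its last pose, push and grip.
It also fails if it takes over 45 s, if anything falls off the work surface, if the arm or the gripper's body presses on something with over 40 N, if the wrist force passes 120 N, or if a joint passes its speed limit or range.

## Working session

There is one attempt and no reset: what is moved stays moved. The work goes in short steps, Python scripts to look and compute and a tool call to move; the robot and the scene stay as the last step left them, time stands still between calls to the robot, and variables do not carry over. Pictures are saved under pics/ and viewed, at most 10 in all, crops included, and the job is handed in when it is done.

Besides the shell and the picture viewer there is one more tool, called as a command line: name --argument value ..., lists and objects as JSON in quotes. step_arm: Moves the arm, as the interface text tells. Its arguments: {"type":"object","properties":{"plan":{"type":"array"},"newtons":{"type":"number"}},"required":["plan"]}

```bash
ls; mkdir -p pics; cat > h.py <<'E'
import numpy as np, cv2
from scipy.spatial.transform import Rotation as R
from station import env
def cal(c,s=None):
    K=np.array([[c["fx"],0,c["cx"]],[0,c["fy"],c["cy"]],[0,0,1.]])
    D=np.array([c["k1"],0,0,0,0.])
    if "world_to_cam" in c: W=np.array(c["world_to_cam"])
    else:
        T=np.eye(4);T[:3,:3]=R.from_rotvec(s["ee_rot"]).as_matrix();T[:3,3]=s["tcp_pos"]
        W=np.linalg.inv(T@np.array(c["mount"]))
    return K,D,W
def onplane(k,px,z):
    K,D,W=k
    p=cv2.undistortPoints(np.array(px,float).reshape(-1,1,2),K,D).reshape(-1,2)
    d=np.c_[p,np.ones(len(p))]@W[:3,:3]; o=-W[:3,:3].T@W[:3,3]
    return o+d*((z-o[2])/d[:,2])[:,None]
def proj(k,P):
    K,D,W=k
    return cv2.projectPoints(np.array(P,float).reshape(-1,3),cv2.Rodrigues(W[:3,:3])[0],W[:3,3],K,D)[0].reshape(-1,2)
def snap(n):
    s=env.sense(); c=env.capture(n); return c["image"],cal(c,s),s
E
python3 - <<'E'
from h import *
for n in("scene","top","wrist"):
    im,k,s=snap(n); cv2.imwrite(f"pics/{n}0.png",im); np.savez(f"pics/{n}0.npz",K=k[0],D=k[1],W=k[2])
    print(n,k[0][0],k[1][0],(-k[2][:3,:3].T@k[2][:3,3]).round(3))
print(s)
E
```

```text
pics
scene [385.87535314   0.         255.81188506] -0.08518934040509205 [1.292 0.327 0.658]
top [450.99433592   0.         249.50049851] 0.041156121318458756 [0.308 0.003 1.245]
wrist [284.79374676   0.         257.43024621] -0.044448961869823764 [0.078 0.574 0.374]
{'time_s': 0.1, 'joint_pos': array([-1.3406787 ,  0.70700696, -0.02762029,  1.48492918,  0.02197457,
        0.9509332 , -0.07548067]), 'joint_vel': array([-0.00085296, -0.00307132,  0.00091813, -0.00266194, -0.00029994,
        0.00233434,  0.00067902]), 'joint_efforts': array([ 8.73200206e-04, -8.84290838e+01,  1.23653110e+00, -2.36450708e+01,
        1.70607440e-02,  5.11304126e-03, -5.54108362e-05]), 'tcp_pos': array([0.15431211, 0.55368456, 0.25289902]), 'ee_rot': array([-4.25630723e-01, -3.11249989e+00,  1.51952861e-03]), 'contact_force': array([-0.19418442,  0.23267531, -0.10939552]), 'ft_torque': array([-0.05491585,  0.00430978, -0.00196028]), 'finger_force': 0.0, 'gripper_width': 1.0028450689075235}
```

View pics/top0.png

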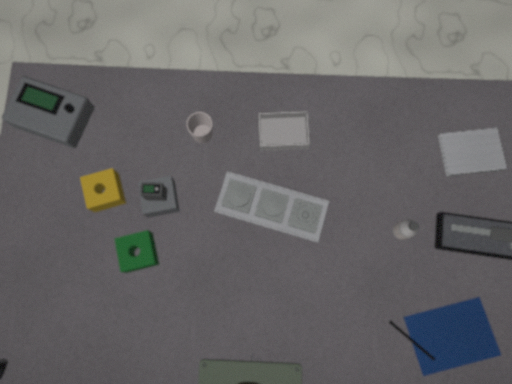

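View pics/scene0.png

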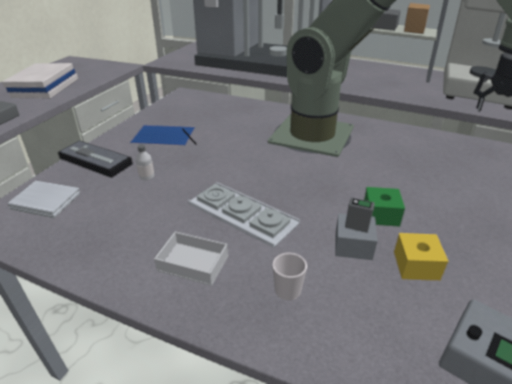

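The top view shows the probe in the grey stand at (152,190). Its possible look-alikes are the grey bench instrument (45,108) and the black meter (478,235). Next to it are the yellow (102,189) and green (136,250) stand-like blocks. The tray is at (272,207), and the ring looks to be on the right block (306,214), with caps at (238,193) and (272,204). By the description I choose (152,190) and (306,214), and I'll check both in one crop.

```bash
python3 - <<'E'
from h import *
im=cv2.imread("pics/top0.png"); sc=cv2.imread("pics/scene0.png")
a=cv2.resize(im[165:225,120:190],(420,360),interpolation=3)
b=cv2.resize(im[165:245,210:334],None,fx=3,fy=3,interpolation=3)
c=cv2.resize(sc[175:265,185:385],None,fx=4*.99,fy=2.5*.9,interpolation=3)
o=np.zeros((600,800,3),np.uint8); o[:360,:420]=a; o[:240,425:425+372]=b; o[365:365+c.shape[0],:c.shape[1]]=c[:235]
cv2.imwrite("pics/crop1.png",o)
E
```

```text
(no output)
```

View pics/crop1.png

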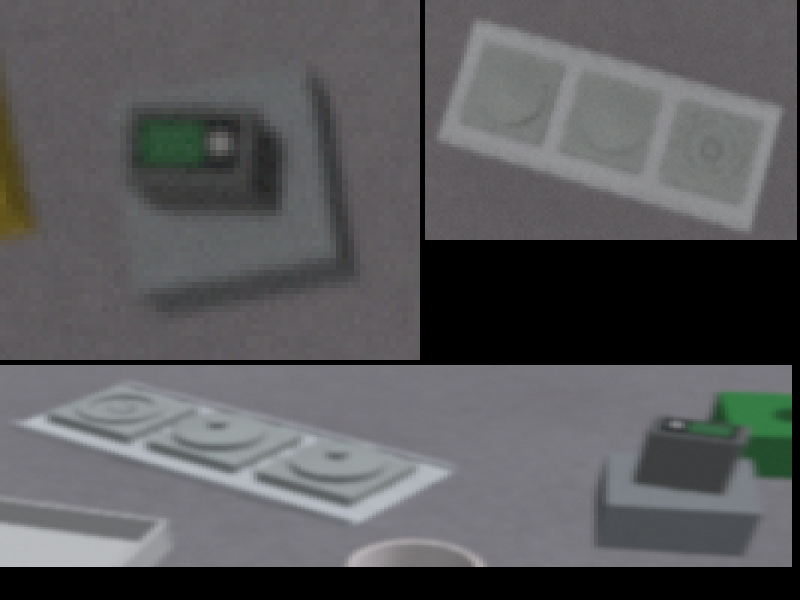

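The crop confirms it. The probe, with a dark box, green display and white button, sits in the grey stand. The ring, with the engraved circle visible inside it, is on the right (−y end) block, and the other two blocks are capped.

```bash
python3 - <<'E'
from h import *
d=np.load("pics/top0.npz");k=(d["K"],d["D"],d["W"]);im=cv2.imread("pics/top0.png")
g=im.min(2).astype(np.uint8)
def big(m,roi):
    M=np.zeros_like(m);x0,y0,x1,y1=roi;M[y0:y1,x0:x1]=m[y0:y1,x0:x1]
    c=max(cv2.findContours(M,0,2)[0],key=cv2.contourArea);return c
# tray
m=cv2.morphologyEx(((g>118)*255).astype(np.uint8),cv2.MORPH_CLOSE,np.ones((5,5)))
c=big(m,(205,160,340,250)); P=onplane(k,c[:,0],0.008)[:,:2].astype(np.float32)
print("tray",cv2.minAreaRect(P),len(c))
# display on probe
hsv=cv2.cvtColor(im,cv2.COLOR_BGR2HSV)
roi=(135,175,170,205)
m=((hsv[...,0]>45)&(hsv[...,0]<85)&(hsv[...,1]>80))*np.uint8(255)
c=big(m,roi);print("disp",cv2.minAreaRect(onplane(k,c[:,0],.132)[:,:2].astype(np.float32)))
m=((g<62))*np.uint8(255)
print(g[175:205,138:172][::2,::2])
print("top guess corners",onplane(k,[[120+130/6,165+103/6],[120+258/6,165+105/6],[120+250/6,165+182/6],[120+135/6,165+180/6]],.132).round(4))
sp=[[120+308/6,165+68/6],[120+345/6,165+262/6],[120+150/6,165+292/6]]
print("stand top corners",onplane(k,sp,.062).round(4))
E
```

```text
tray ((0.5424293279647827, -0.03824076056480408), (0.29936254024505615, 0.12221244722604752), 75.8461685180664) 165
disp ((0.5513447523117065, 0.2774471342563629), (0.015577145852148533, 0.023363636806607246), 2.459805488586426)
[[ 92  91  94  90  92  90  93  95  94  93  95  95  96  95  95  98  95]
 [ 92  91  91  93  94  93  92  94  93  91  94  98  99  98  99 100  97]
 [ 90  94  92  93  93  94  97  98  99 101  99  99 101 100  99 102  90]
 [ 93  97  94  96  95  94  95  95  95  98  94  95  98  98  99 101 100]
 [ 96  93  75  72  71  73  70  70  72  77  74  80  80  97 100  99 100]
 [ 95  90  65  45  45  40  48  43  39  43  42  65  60  79  98  97  98]
 [ 89  84  61  42  49  45  46  43  58  90  61  64  55  52  79  94  98]
 [ 93  85  57  41  50  48  45  45  65 112  76  67  53  37  60  93  99]
 [ 91  81  51  43  43  43  44  40  38  51  45  66  49  41  54  90 101]
 [ 93  85  65  60  61  58  60  53  56  50  54  65  49  40  58  90 100]
 [ 93  88  72  63  64  68  64  68  65  67  67  63  44  42  61  96  96]
 [ 90  94  84  66  60  61  57  58  57  60  62  58  53  46  63  97 100]
 [ 88  96  97  88  71  66  64  63  62  66  61  62  59  58  69 100  97]
 [ 88  93  97  96  97  91  87  88  91  89  90  89  87  89  93  95 101]
 [ 89  94  96  99  98  97  96  99  95  97  96  98  97  95  99  99  99]]
top guess corners [[0.5657 0.2962 0.132 ]
 [0.5672 0.2421 0.132 ]
 [0.5338 0.2426 0.132 ]
 [0.5326 0.2909 0.132 ]]
stand top corners [[0.6016 0.2361 0.062 ]
 [0.5136 0.2124 0.062 ]
 [0.4965 0.2975 0.062 ]]
```

```bash
cat >> h.py <<'E'
def tool(a):  # a: heading (deg) of tool y in world, tool pointing down
    a=np.radians(a);c,s=np.cos(a),np.sin(a)
    return np.array([[-s,c,0],[c,s,0],[0,0,-1]]).T
def to(pos,a,s=None):
    s=s or env.sense();M=R.from_rotvec(s["ee_rot"]).as_matrix()
    t=M.T@(np.array(pos)-s["tcp_pos"])/.3
    r=R.from_matrix(M.T@tool(a)).as_rotvec()/(np.pi/4)
    print("turn",r.round(4),"shift",t.round(4)); return np.r_[r,t]
E
python3 - <<'E'
from h import *
M=R.from_rotvec(env.sense()["ee_rot"]).as_matrix();print(M.round(3),env.tcp_to_tips)
to((.35,.44,.33),30);to((.55,.25,.33),2.5)
E
```

```text
[[-0.963  0.268 -0.   ]
 [ 0.268  0.963 -0.001]
 [ 0.    -0.001 -1.   ]] 0.022
turn [-9.000e-04  4.000e-04  9.873e-01] shift [-0.7302 -0.1903 -0.2566]
turn [-8.0000e-04  6.0000e-04  1.5984e+00] shift [-1.5424 -0.6214 -0.2563]
```

step_arm --plan '[0, 0, 0.25, -0.18, -0.05, -0.15, -1, 0, 0, 0.5, -0.36, -0.1, -0.25, -1, 0, 0, 0.75, -0.55, -0.15, -0.25, -1, 0, 0, 0.98, -0.73, -0.19, -0.25, -1]'

```text
time_s: 0.65
tcp_pos: [0.3515, 0.439, 0.3288]
ee_rot: [1.544, 2.736, 0.001]
contact_force: [0.8, 0.6, -0.5]
gripper_width: 0.998
finger_force: 0.0
```

```bash
python3 - <<'E'
from h import *
s=env.sense();print(s["tcp_pos"],s["time_s"]);to((.55,.25,.33),2.5)
E
```

```text
[0.35153181 0.43902433 0.32883101] 0.65
turn [ 7.000e-04 -6.000e-04  6.359e-01] shift [-0.8813  0.2408 -0.004 ]
```

step_arm --plan '[0, 0, 0.2, -0.2, 0.06, 0, -1, 0, 0, 0.4, -0.4, 0.12, 0, -1, 0, 0, 0.64, -0.6, 0.18, 0, -1, 0, 0, 0.64, -0.8, 0.23, 0, -1, 0, 0, 0.64, -0.88, 0.24, 0, -1]'

```text
time_s: 1.27
tcp_pos: [0.5512, 0.2493, 0.3278]
ee_rot: [2.173, 2.267, -0.002]
contact_force: [-1.2, 0.3, -0.2]
gripper_width: 0.999
finger_force: 0.0
```

step_arm --plan '[0, 0, 0, 0, 0, 0, -1]'

```text
time_s: 1.4
tcp_pos: [0.5501, 0.2508, 0.3279]
ee_rot: [2.172, 2.269, -0.001]
contact_force: [0.0, -0.5, 0.1]
gripper_width: 1.001
finger_force: 0.0
```

```bash
python3 - <<'E'
from h import *
im,k,s=snap("wrist");cv2.imwrite("pics/w1.png",im);np.savez("pics/w1.npz",K=k[0],D=k[1],W=k[2])
print(s["tcp_pos"],s["joint_vel"].round(3),k[2][:3,:3].round(3),(-k[2][:3,:3].T@k[2][:3,3]).round(3))
print(proj(k,[[.55,.268,.132],[.519,-.13,.024]]))
E
```

```text
[0.55006351 0.25078713 0.32789645] [-0.052 -0.011 -0.023  0.014 -0.007 -0.006 -0.022] [[ 0.999  0.044  0.   ]
 [ 0.041 -0.95   0.309]
 [ 0.014 -0.308 -0.951]] [0.546 0.329 0.449]
[[258.15874102 150.87110207]
 [232.9376824  342.68089767]]
```

View pics/w1.png

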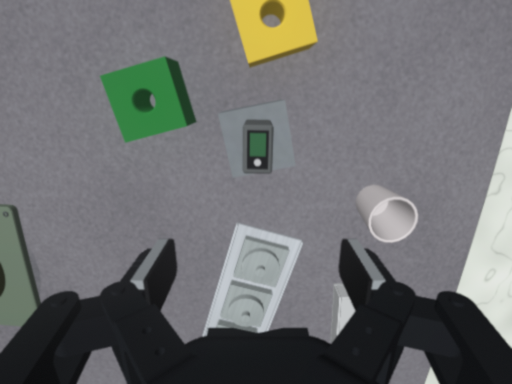

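The picture shows the probe box at about (258,147), in the grey stand around (257,138), with the display up. The tray and its caps are at (262,262) and (246,300).

```bash
python3 - <<'E'
from h import *
d=np.load("pics/w1.npz");k=(d["K"],d["D"],d["W"]);im=cv2.imread("pics/w1.png")
g=cv2.cvtColor(im,cv2.COLOR_BGR2GRAY)
print(g[116:178:2,258]);print(g[170,236:280]);print(g[135,236:280])
hsv=cv2.cvtColor(im,cv2.COLOR_BGR2HSV);M=np.zeros_like(g);M[115:180,236:280]=1
def rect(m,z,n):
    c=max(cv2.findContours(((m&(M>0))*255).astype(np.uint8),0,1)[0],key=cv2.contourArea)
    r=cv2.minAreaRect(onplane(k,c[:,0],z)[:,:2].astype(np.float32));print(n,np.round(r[0],4),np.round(r[1],4),round(r[2],2),cv2.boundingRect(c))
rect(g<85,.132,"box");rect((hsv[...,0]>45)&(hsv[...,0]<85)&(hsv[...,1]>80),.132,"disp")
rect(g<42,.132,"panel")
# stand top
S=np.zeros_like(g);S[95:182,212:300]=1;M=S
b=im.astype(int);m=((b[...,0]-b[...,2]>-3)&(g>60))|(g<85)
m=cv2.morphologyEx(m.astype(np.uint8),cv2.MORPH_OPEN,np.ones((5,5)))>0
rect(m,.062,"stand")
E
```

```text
[133 129  90  78  87 102 100  68  53  85  88  87  87  87  87  87  87  86
  86  85  63  86 182 194 184  95  53  94  90 114 120]
[133 133 134 134 134 131 120 105 100  99  99  97  96  96  96  95  96  95
  95  94  94  94  94  94  94  94  94  93  91  92  92  93  97  95  88  90
 112 125 128 127 126 125 126 127]
[130 131 131 131 131 127 116 101 101 102  92  62  44  55  78  86  87  87
  87  87  87  88  87  88  87  87  87  86  86  79  56  45  60  87  95  85
  81 104 126 132 133 134 135 135]
box [0.5492 0.2691] [0.024  0.0443] 2.5 (247, 130, 22, 40)
disp [0.5484 0.275 ] [0.0181 0.0258] 2.5 (249, 133, 17, 24)
panel [0.5567 0.2554] [0.0057 0.0116] 2.72 (261, 157, 6, 11)
stand [0.5464 0.2695] [0.1236 0.1169] 2.49 (212, 95, 88, 87)
```

```bash
python3 - <<'E'
from h import *
d=np.load("pics/w1.npz");k=(d["K"],d["D"],d["W"]);print(onplane(k,[[257.4,148.7],[242.5,149],[272,149],[257,124.5],[257,173.3]],.132).round(4))
to((.549,.2692,.105),2.5)
E
```

```text
[[0.549  0.2704 0.132 ]
 [0.5323 0.2694 0.132 ]
 [0.5654 0.2708 0.132 ]
 [0.5474 0.2971 0.132 ]
 [0.5498 0.2418 0.132 ]]
turn [-0.0008  0.0001  0.0024] shift [0.0563 0.0023 0.7433]
```

The top face measures 33 × 55 mm, which matches the given size. Descending.

step_arm --plan '[0, 0, 0, 0.058, 0, 0.15, -1, 0, 0, 0, 0.058, 0, 0.32, -1, 0, 0, 0, 0.058, 0, 0.49, -1, 0, 0, 0, 0.058, 0, 0.64, -1, 0, 0, 0, 0.058, 0, 0.743, -1]'

```text
time_s: 2.08
tcp_pos: [0.547, 0.271, 0.1035]
ee_rot: [-2.167, -2.273, 0.002]
contact_force: [0.8, 0.6, 0.4]
gripper_width: 1.003
finger_force: 0.0
```

step_arm --plan '[0, 0, 0, 0, 0, 0, -0.2, 0, 0, 0, 0, 0, 0, 0.1, 0, 0, 0, 0, 0, 0, 0.1]' --newtons 40

```text
time_s: 2.45
tcp_pos: [0.5487, 0.2704, 0.1068]
ee_rot: [2.169, 2.272, 0.003]
contact_force: [-0.3, -0.2, -0.5]
gripper_width: 0.45
finger_force: 0.0
```

step_arm --plan '[0, 0, 0, 0, 0, 0, 0.25, 0, 0, 0, 0, 0, 0, 0.6, 0, 0, 0, 0, 0, 0, 1, 0, 0, 0, 0, 0, 0, 1]' --newtons 40

```text
time_s: 2.95
tcp_pos: [0.5488, 0.2704, 0.1068]
ee_rot: [2.169, 2.272, 0.003]
contact_force: [-0.5, 0.5, 10.2]
gripper_width: 0.393
finger_force: 38.5
```

```bash
python3 - <<'E'
from h import *
s=env.sense();print(s["tcp_pos"],s["contact_force"],R.from_rotvec(s["ee_rot"]).as_matrix().round(4)); p=s["tcp_pos"]
to((p[0],p[1],.24),2.5)
E
```

```text
[0.54881179 0.27035476 0.10675692] [-0.52893384  0.5483244  10.23557044] [[-0.0463  0.9989  0.0016]
 [ 0.9989  0.0463  0.0012]
 [ 0.0011  0.0016 -1.    ]]
turn [ 0.0021 -0.0014  0.0034] shift [ 0.0005  0.0007 -0.4441]
```

step_arm --plan '[0, 0, 0, 0, 0, -0.04, 1, 0, 0, 0, 0, 0, -0.1, 1, 0, 0, 0, 0, 0, -0.2, 1, 0, 0, 0, 0, 0, -0.32, 1, 0, 0, 0, 0, 0, -0.444, 1]'

```text
time_s: 3.58
tcp_pos: [0.5482, 0.2698, 0.2411]
ee_rot: [2.169, 2.272, 0.001]
contact_force: [1.0, -0.2, -4.1]
gripper_width: 0.389
finger_force: 40.2
```

```bash
python3 - <<'E'
from h import *
s=env.sense();print(s["contact_force"],s["finger_force"])
to((.56,.08,.25),-10);to((.519,-.130,.25),-14.15)
E
```

```text
[ 0.99653346 -0.18366752 -4.13193122] 40.2061003446579
turn [ 8.00e-04 -2.00e-04  2.81e-01] shift [-0.6337  0.0099 -0.0299]
turn [ 8.000e-04 -2.000e-04  3.732e-01] shift [-1.3266 -0.1589 -0.0301]
```

step_arm --plan '[0, 0, 0.1, -0.15, 0, -0.03, 1, 0, 0, 0.2, -0.35, 0, -0.03, 1, 0, 0, 0.3, -0.55, 0, -0.03, 1, 0, 0, 0.37, -0.75, 0, -0.03, 1, 0, 0, 0.37, -0.95, 0, -0.03, 1]'

```text
time_s: 4.2
tcp_pos: [0.5614, -0.0166, 0.249]
ee_rot: [2.476, 1.933, 0.001]
contact_force: [1.5, 0.7, -3.6]
gripper_width: 0.39
finger_force: 40.3
```

```bash
python3 - <<'E'
from h import *
to((.50,-.203,.19),-14.15)
E
```

```text
turn [ 0.0014 -0.0003  0.0025] shift [-0.6524 -0.0482  0.1963]
```

step_arm --plan '[0, 0, 0, -0.18, -0.01, 0.04, 1, 0, 0, 0, -0.35, -0.02, 0.08, 1, 0, 0, 0, -0.5, -0.04, 0.14, 1, 0, 0, 0, -0.63, -0.05, 0.19, 1, 0, 0, 0, -0.65, -0.05, 0.196, 1]'

```text
time_s: 4.82
tcp_pos: [0.4986, -0.2029, 0.1893]
ee_rot: [2.479, 1.929, -0.002]
contact_force: [0.2, 0.7, -2.8]
gripper_width: 0.392
finger_force: 40.3
```

step_arm --plan '[0, 0, 0, 0, 0, 0, 1, 0, 0, 0, 0, 0, 0, 1]'

```text
time_s: 5.08
tcp_pos: [0.5005, -0.1993, 0.1895]
ee_rot: [2.474, 1.936, 0.001]
contact_force: [0.5, 1.0, -2.5]
gripper_width: 0.393
finger_force: 40.3
```

```bash
python3 - <<'E'
from h import *
im,k,s=snap("wrist");cv2.imwrite("pics/w2.png",im);np.savez("pics/w2.npz",K=k[0],D=k[1],W=k[2])
print(s["tcp_pos"],s["joint_vel"].round(3),s["contact_force"],s["ft_torque"])
print(proj(k,[[.519,-.13,.024]]))
cv2.imwrite("pics/w2v.png",cv2.resize(im,None,fx=1.5,fy=1.5))
E
```

```text
[ 0.50050282 -0.19925648  0.18949309] [-0.002  0.004  0.001  0.002  0.    -0.006  0.002] [ 0.48289844  1.00482365 -2.48340911] [ 0.00028966 -0.01258065 -0.01640009]
[[258.49474045 101.48142523]]
```

View pics/w2v.png

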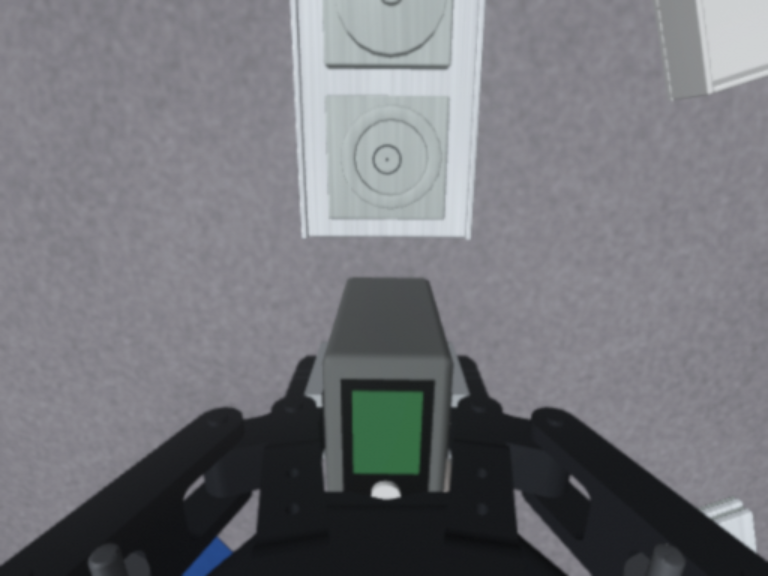

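The ring is centred around (390,157) in the enlarged view, with the engraved circle and its centre dot at (387,159). The held probe shows its rear top edge at about row 356, its bottom edge at about row 278, and its sides at columns 326–450.

```bash
python3 - <<'E'
from h import *
d=np.load("pics/w2.npz");k=(d["K"],d["D"],d["W"]);im=cv2.imread("pics/w2.png");s=env.sense()
g=cv2.cvtColor(im,cv2.COLOR_BGR2GRAY).astype(float)
bl=cv2.GaussianBlur(g,(0,0),6)-g
# engraved circle: dark ring pixels r<12 around (258,106)
yy,xx=np.mgrid[:384,:512];rr=np.hypot(xx-258,yy-106)
for lo,hi in((0,3.5),(6,13)):
    w=np.clip(bl-4,0,None)*(rr<hi)*(rr>=lo);c=[(w*xx).sum()/w.sum(),(w*yy).sum()/w.sum()]
    print(c,onplane(k,[c],.024).round(4))
ys,xs=np.where((rr>6)&(rr<13)&(bl>10));e=cv2.fitEllipse(np.c_[xs,ys].astype(np.float32));print("ell",e,onplane(k,[e[0]],.024).round(4))
# tray sides: bright mask, left and right outer edges by rows at z=.008
b=(im.min(2)>165)
for rng,f in(((30,150),np.min),((30,150),np.max)):
    pts=[(f(np.where(b[r,185:330])[0])+185,r) for r in range(*rng)]
    P=onplane(k,pts,.008)[:,:2];v=cv2.fitLine(P.astype(np.float32),cv2.DIST_HUBER,0,.001,.001).ravel();print("edge",np.degrees(np.arctan2(v[1],v[0])),v)
# end edge
pts=[(c,np.max(np.where(b[60:175,c])[0])+60) for c in range(210,306)]
v=cv2.fitLine(onplane(k,pts,.008)[:,:2].astype(np.float32),cv2.DIST_HUBER,0,.001,.001).ravel();print("end",np.degrees(np.arctan2(v[1],v[0])),v[2:])
# block sides z=.024
print("toolz",R.from_rotvec(s["ee_rot"]).as_matrix().round(4))
# probe edges: rows of top rear edge and side columns
gg=g.astype(int)
print(gg[180:200,258]);print(gg[228:246,258])
for r in(250,270,285,300,315):print(r,gg[r,212:232],gg[r,290:310])
for c in(225,240,275,290):print(c,gg[230:246,c])
E
```

```text
[np.float64(257.5337975594217), np.float64(105.90685242176338)] [[ 0.5171 -0.1338  0.024 ]]
[np.float64(257.63788729268146), np.float64(105.48132032368832)] [[ 0.5173 -0.1334  0.024 ]]
ell ((257.5973205566406, 105.89877319335938), (18.46994400024414, 18.92331886291504), 1.7513740062713623) [[ 0.5172 -0.1338  0.024 ]]
edge 75.90285 [ 0.2435667   0.96988416  0.46172968 -0.10500262]
edge 75.894875 [ 0.24370174  0.96985024  0.57918704 -0.13405263]
end -14.727026 [ 0.5043228 -0.1855348]
toolz [[ 2.403e-01  9.707e-01  8.000e-04]
 [ 9.707e-01 -2.403e-01  1.000e-04]
 [ 3.000e-04  7.000e-04 -1.000e+00]]
[134 133 133 129 115  94  81  78  78  79  78  78  78  78  78  77  77  77
  77  76]
[ 74  74  74  74  74  74  75  77  82  88  95 101 104 105 105 106 106 106]
250 [119 119 114 102 105 108 109 108 109 110 109 109 109 108 108 109 107 108
 109 109] [104 104 103 103 104 101  93  84  75  67  63  80 109 119 119 119 119 116
  99  65]
270 [156 153 126  86  88 102 108 108 109 109 109 108 108 107  97  64  37  30
  31  30] [ 98 104 103 103  99  92  82  73  63  61  87 129 152 151 123  64  32  29
  30  30]
285 [ 27  25  26  35  61  91 105 108 109 109 108 107 107 106  99  73  43  30
  28  28] [103 104 102  98  91  84  74  63  52  40  33  31  29  28  27  28  28  27
  28  28]
300 [ 28  28  32  54  80  92 103 108 109 108 107 106 107 106 105  94  59  32
  26  27] [103 102  98  92  84  74  63  55  61  68  54  34  27  27  26  26  26  27
  27  28]
315 [ 27  28  45  87 113 112 105 106 108 108 108 106 106 106 106  98  67  37
  26  25] [102  99  92  83  75  68  80 100 107  96  68  37  25  26  25  25  25  26
  26  25]
225 [ 76  76  76  76  78  82  89  95 100 105 107 107 108 107 109 108]
240 [ 75  76  74  75  75  80  85  92  98 102 105 105 106 107 107 107]
275 [ 73  74  73  73  74  75  80  87  93 100 103 105 105 104 105 105]
290 [ 74  74  74  74  74  75  80  86  93  99 102 104 104 105 104 104]
```

```bash
python3 - <<'E'
from h import *
d=np.load("pics/w2.npz");k=(d["K"],d["D"],d["W"]);s=env.sense()
M=R.from_rotvec(s["ee_rot"]).as_matrix();p=s["tcp_pos"]
f=lambda px,z:((onplane(k,px,z)-p)@M*1000).round(1)
print("top rear edge, tool mm",f([[225,236.4],[290,237.2]],p[2]+.0252))
print("bottom rear edge",f([[235,184.6],[284,184.6]],p[2]-.0448))
print("sides at r250",f([[217.5,236.8],[298.5,237.2]],p[2]+.0252))
print("bottom corners",f([[350/1.5,278/1.5],[428/1.5,278/1.5]],p[2]-.0448))
E
```

```text
top rear edge, tool mm [[ 27.3 -12.1 -25.2]
 [ 27.   12.3 -25.2]]
bottom rear edge [[ 25.5 -13.6  44.8]
 [ 25.5  16.3  44.8]]
sides at r250 [[ 27.2 -14.9 -25.2]
 [ 27.   15.5 -25.2]]
bottom corners [[ 25.1 -14.6  44.8]
 [ 25.1  17.2  44.8]]
```

The wrist camera may have a small constant tilt error. A second view of the mark with the tool turned 90° should cancel it.

```bash
python3 - <<'E'
from h import *
print(env.sense()["joint_pos"].round(2));to((.57,-.18,.19),31);to((.585,-.15,.19),76)
E
```

```text
[ 0.2   0.75  0.23  1.71 -0.25  0.71  0.31]
turn [ 1.000e-03  1.000e-04 -9.978e-01] shift [ 0.1181  0.2096 -0.0019]
turn [ 1.0000e-03  5.0000e-04 -1.9978e+00] shift [ 0.2272  0.2341 -0.0019]
```

step_arm --plan '[0, 0, -0.2, 0.03, 0.05, 0, 1, 0, 0, -0.4, 0.06, 0.1, 0, 1, 0, 0, -0.6, 0.09, 0.15, 0, 1, 0, 0, -0.8, 0.12, 0.2, 0, 1, 0, 0, -1, 0.12, 0.21, 0, 1]'

```text
time_s: 5.75
tcp_pos: [0.5708, -0.1791, 0.1889]
ee_rot: [1.537, 2.74, 0.001]
contact_force: [0.3, -1.1, -3.6]
gripper_width: 0.394
finger_force: 40.5
```

```bash
python3 - <<'E'
from h import *
to((.585,-.15,.19),76)
E
```

```text
turn [ 5.000e-04  4.000e-04 -9.906e-01] shift [ 0.0582  0.0911 -0.0035]
```

step_arm --plan '[0, 0, -0.2, 0.02, 0.02, 0, 1, 0, 0, -0.4, 0.03, 0.04, 0, 1, 0, 0, -0.6, 0.04, 0.06, 0, 1, 0, 0, -0.8, 0.05, 0.09, 0, 1, 0, 0, -0.99, 0.06, 0.09, 0, 1]'

```text
time_s: 6.38
tcp_pos: [0.5841, -0.15, 0.189]
ee_rot: [0.385, 3.118, -0.0]
contact_force: [0.3, -0.1, -2.9]
gripper_width: 0.395
finger_force: 40.5
```

step_arm --plan '[0, 0, 0, 0, 0, 0, 1, 0, 0, 0, 0, 0, 0, 1]'

```text
time_s: 6.62
tcp_pos: [0.5837, -0.1512, 0.189]
ee_rot: [0.4, 3.116, -0.001]
contact_force: [-0.3, 0.3, -3.5]
gripper_width: 0.392
finger_force: 40.5
```

```bash
python3 - <<'E'
from h import *
im,k,s=snap("wrist");cv2.imwrite("pics/w3.png",im);np.savez("pics/w3.npz",K=k[0],D=k[1],W=k[2])
print(s["tcp_pos"],s["joint_vel"].round(3))
e=proj(k,[[.5172,-.1337,.024]])[0];print("pred",e)
g=cv2.cvtColor(im,cv2.COLOR_BGR2GRAY).astype(float)
bl=cv2.GaussianBlur(g,(0,0),6)-g
yy,xx=np.mgrid[:384,:512]
# hunt the dot+circle: dark-ring correlation near prediction
ker=np.zeros((25,25));u=np.hypot(*(np.mgrid[:25,:25]-12));ker[(u>8.2)&(u<10.5)]=1;ker[u<1.2]=5
ker-=ker.mean();sc=cv2.filter2D(bl,-1,ker);sc[np.hypot(xx-e[0],yy-e[1])>18]=-1e9
y0,x0=np.unravel_index(sc.argmax(),sc.shape);print("found",x0,y0)
rr=np.hypot(xx-x0,yy-y0)
w=np.clip(bl-4,0,None)*(rr<3.5);c=[(w*xx).sum()/w.sum(),(w*yy).sum()/w.sum()];print(c)
b=onplane(k,[c],.024)[0];print(b)
M2=R.from_rotvec(s["ee_rot"]).as_matrix()
M1=np.array([[.2403,.9707],[.9707,-.2403]]);a=np.array([.5171,-.1338])
# a=m+M1 e ; b=m+M2 e
ee=np.linalg.solve(M1-M2[:2,:2],a-b[:2]);print("e mm",ee*1000,"mark",a-M1@ee)
cv2.imwrite("pics/w3v.png",cv2.resize(im[int(y0)-60:int(y0)+60,int(x0)-80:int(x0)+80],None,fx=4,fy=4))
E
```

```text
[ 0.58365484 -0.15120058  0.18896694] [ 0.003  0.     0.001 -0.001  0.002 -0.001  0.006]
pred [258.43614558 105.24519809]
found 258 105
[np.float64(258.37063265586096), np.float64(105.19926610762742)]
[ 0.51714222 -0.13375059  0.024     ]
e mm [-0.04379512  0.01487126] mark [ 0.51709609 -0.13375391]
```

View pics/w3v.png

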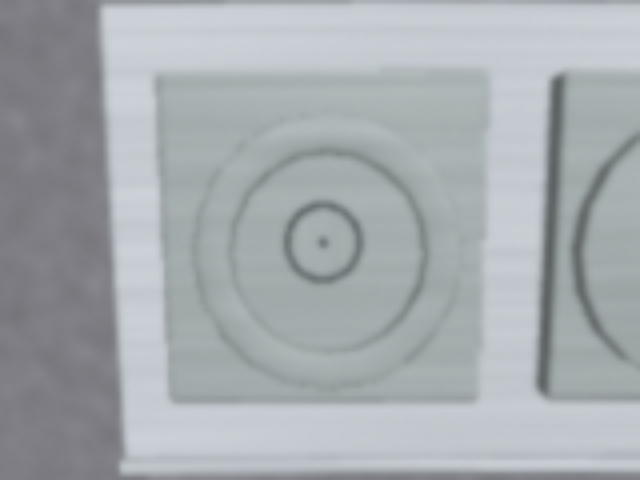

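The two views agree within 0.1 mm, so the mark is at (0.5171, −0.1338). The ring, circle and dot are clear in the crop. Turning back and moving above it.

```bash
python3 - <<'E'
from h import *
to((.55,-.14,.19),31);to((.5176,-.1319,.16),-14.1)
E
```

```text
turn [-3.000e-04  3.000e-04  9.867e-01] shift [ 0.118   0.0079 -0.0035]
turn [-2.0000e-04  5.0000e-04  1.9889e+00] shift [0.2294 0.0069 0.0965]
```

step_arm --plan '[0, 0, 0.2, 0.02, 0, 0, 1, 0, 0, 0.4, 0.04, 0, 0, 1, 0, 0, 0.6, 0.07, 0, 0, 1, 0, 0, 0.8, 0.1, 0.01, 0, 1, 0, 0, 0.99, 0.12, 0.01, 0, 1]'

```text
time_s: 7.3
tcp_pos: [0.5493, -0.1391, 0.189]
ee_rot: [1.556, 2.729, 0.0]
contact_force: [0.2, 0.6, -2.0]
gripper_width: 0.392
finger_force: 40.4
```

```bash
python3 - <<'E'
from h import *
to((.5176,-.1319,.165),-14.1)
E
```

```text
turn [4.000e-04 2.000e-04 9.934e-01] shift [ 0.0746 -0.0788  0.08  ]
```

step_arm --plan '[0, 0, 0.2, 0.02, -0.02, 0, 1, 0, 0, 0.4, 0.04, -0.04, 0, 1, 0, 0, 0.6, 0.06, -0.06, 0, 1, 0, 0, 0.8, 0.075, -0.079, 0.04, 1, 0, 0, 0.993, 0.075, -0.079, 0.08, 1]'

```text
time_s: 7.92
tcp_pos: [0.5175, -0.1323, 0.1649]
ee_rot: [2.477, 1.932, 0.0]
contact_force: [-0.1, -0.1, -2.6]
gripper_width: 0.395
finger_force: 40.4
```

step_arm --plan '[0, 0, 0, 0, 0, 0, 1, 0, 0, 0, 0, 0, 0, 1]'

```text
time_s: 8.18
tcp_pos: [0.5178, -0.1324, 0.1653]
ee_rot: [2.467, 1.944, 0.001]
contact_force: [0.2, -0.0, -2.6]
gripper_width: 0.394
finger_force: 40.4
```

```bash
python3 - <<'E'
from h import *
im,k,s=snap("scene");cv2.imwrite("pics/s4.png",im);np.savez("pics/s4.npz",K=k[0],D=k[1],W=k[2])
p=s["tcp_pos"];M=R.from_rotvec(s["ee_rot"]).as_matrix()
print(p,s["contact_force"]);to((.5176,-.1319,.145),-14.1,s)
o=p-[0,0,.0098]
for z in(.035,-.035,-.075,-.087):print(z,proj(k,[o+[0,0,z]]).round(1))
q=proj(k,[[.5171,-.1338,.024]])[0];print("mark",q)
for d in M.T[:2]:print("px per 4mm tool axis",proj(k,[o+[0,0,-.087]+.004*d])-proj(k,[o+[0,0,-.087]]))
x,y=q.astype(int)
cv2.imwrite("pics/s4v.png",cv2.resize(im[y-70:y+25,x-60:x+60],None,fx=6,fy=6,interpolation=3))
print("crop origin",x-60,y-70)
E
```

```text
[ 0.51784148 -0.13240083  0.16531188] [ 0.22558409 -0.03054287 -2.57720206]
turn [0.0009 0.0001 0.0129] shift [ 0.0014 -0.0012  0.0677]
0.035 [[211.1 142. ]]
-0.035 [[212.8 165.2]]
-0.075 [[213.8 177.7]]
-0.087 [[214.1 181.3]]
mark [214.75294083 194.11568537]
px per 4mm tool axis [[1.07868629 0.4751348 ]]
px per 4mm tool axis [[-0.96543551  0.63930697]]
crop origin 154 124
```

View pics/s4v.png

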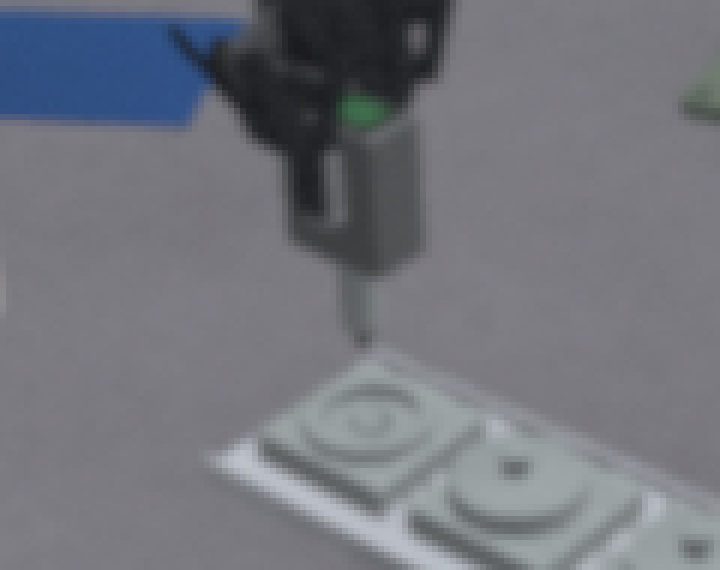

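The tip end is at (365,343) in the crop and the circle centre at (371,419). Allowing for perspective, the tip is directly above the mark, within about 1 mm. Descending to just short of contact.

step_arm --plan '[0, 0, 0.013, 0, 0, 0.035, 1, 0, 0, 0.013, 0, 0, 0.07, 1, 0, 0, 0.013, 0, 0, 0.1, 1, 0, 0, 0.013, 0, 0, 0.127, 1, 0, 0, 0.013, 0, 0, 0.127, 1]'

```text
time_s: 8.85
tcp_pos: [0.5173, -0.1323, 0.1261]
ee_rot: [-2.48, -1.928, 0.001]
contact_force: [0.6, -0.2, -2.6]
gripper_width: 0.399
finger_force: 40.5
```

step_arm --plan '[0, 0, 0, 0, 0, 0, 1, 0, 0, 0, 0, 0, 0, 1]'

```text
time_s: 9.1
tcp_pos: [0.5177, -0.1324, 0.127]
ee_rot: [2.48, 1.928, 0.0]
contact_force: [-0.0, -0.2, -2.5]
gripper_width: 0.397
finger_force: 40.5
```

```bash
python3 - <<'E'
from h import *
im,k,s=snap("scene")
p=s["tcp_pos"];print(p,s["contact_force"]);to((.5176,-.1319,.1148),-14.1,s)
q=proj(k,[[.5171,-.1338,.024]])[0];x,y=q.astype(int)
cv2.imwrite("pics/s5v.png",cv2.resize(im[y-40:y+25,x-40:x+40],None,fx=9,fy=9,interpolation=3))
print("crop origin",x-40,y-40,"tip pred",proj(k,[p-[0,0,.0968]]))
E
```

```text
[ 0.51767488 -0.13242051  0.12701402] [-0.02595951 -0.24407757 -2.48131737]
turn [ 0.0006  0.0001 -0.0037] shift [ 0.0016 -0.0007  0.0407]
crop origin 174 154 tip pred [[214.94826932 192.54495663]]
```

View pics/s5v.png

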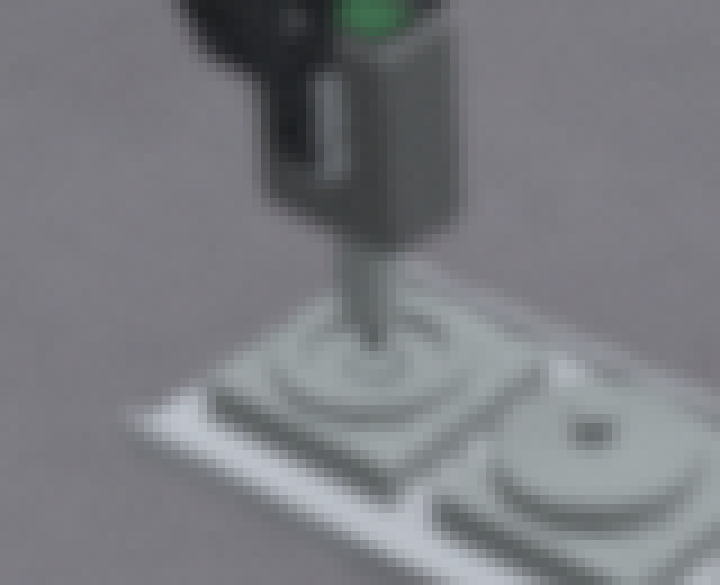

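The tip (372,347) is in line above the circle centre (372,362). The 15-pixel gap matches the expected height of about 6 mm. Now pressing slowly.

step_arm --plan '[0, 0, -0.003, 0, 0, 0.008, 1, 0, 0, -0.003, 0, 0, 0.016, 1, 0, 0, -0.003, 0, 0, 0.022, 1, 0, 0, -0.003, 0, 0, 0.027, 1, 0, 0, -0.003, 0, 0, 0.027, 1]'

```text
time_s: 9.78
tcp_pos: [0.5176, -0.1324, 0.1186]
ee_rot: [-2.478, -1.931, 0.0]
contact_force: [-0.6, -0.8, -1.2]
gripper_width: 0.392
finger_force: 40.6
```

step_arm --plan '[0, 0, 0, 0, 0, 0, 1, 0, 0, 0, 0, 0, 0, 1]'

```text
time_s: 10.02
tcp_pos: [0.5175, -0.1324, 0.1187]
ee_rot: [2.478, 1.931, -0.0]
contact_force: [0.2, 0.2, -0.4]
gripper_width: 0.395
finger_force: 40.7
```

```bash
python3 - <<'E'
from h import *
s=env.sense();p=s["tcp_pos"];print(p,s["contact_force"],s["ft_torque"]);to((.5176,-.1319,.1148),-14.1,s)
E
```

```text
[ 0.51753938 -0.13237332  0.11867893] [ 0.21564227  0.2434429  -0.41901163] [0.03051466 0.12919996 0.0042474 ]
turn [-0.      0.0001 -0.0006] shift [ 0.0016 -0.0002  0.0129]
```

step_arm --plan '[0, 0, 0, 0, 0, 0.005, 1, 0, 0, 0, 0, 0, 0.01, 1, 0, 0, 0, 0, 0, 0.01, 1, 0, 0, 0, 0, 0, 0.01, 1]'

```text
time_s: 10.52
tcp_pos: [0.5176, -0.1324, 0.1157]
ee_rot: [2.478, 1.931, -0.0]
contact_force: [-0.1, 0.2, -0.5]
gripper_width: 0.394
finger_force: 40.7
```

```bash
python3 - <<'E'
from h import *
F=[];
for i in range(16):
    env.capture("top");s=env.sense();F.append(s["contact_force"][2])
print(s["tcp_pos"],np.mean(F),np.std(F));to((.5176,-.1319,.1148),-14.1,s)
E
```

```text
[ 0.51755793 -0.13240498  0.11562246] 0.2589311737194892 0.40784617239232246
turn [ 0.      0.0001 -0.0007] shift [ 0.0017 -0.0003  0.0027]
```

Force (2.9 N) and height both give about 5.2 mm of plunger travel. One last 0.8 mm.

step_arm --plan '[0, 0, 0, 0, 0, 0.0027, 1, 0, 0, 0, 0, 0, 0.0027, 1, 0, 0, 0, 0, 0, 0.0027, 1]'

```text
time_s: 11.7
tcp_pos: [0.5175, -0.1324, 0.1148]
ee_rot: [2.478, 1.931, -0.0]
contact_force: [-0.1, -0.1, 0.9]
gripper_width: 0.399
finger_force: 40.7
```

```bash
python3 - <<'E'
from h import *
F=[]
for i in range(14):
    im,k,s=snap("scene");F.append(s["contact_force"][2])
M=R.from_rotvec(s["ee_rot"]).as_matrix();print(s["tcp_pos"],np.mean(F),M.round(3)[:,2],np.degrees(np.arctan2(M[1,1],M[0,1])),s["finger_force"])
cv2.imwrite("pics/s6v.png",cv2.resize(im[154:219,174:290],None,fx=6.8,fy=6.8,interpolation=3))
E
```

```text
[ 0.51754177 -0.13238784  0.11480219] 0.8871766616781696 [-0. -0. -1.] -14.13208071888147 40.73776602745056
```

View pics/s6v.png

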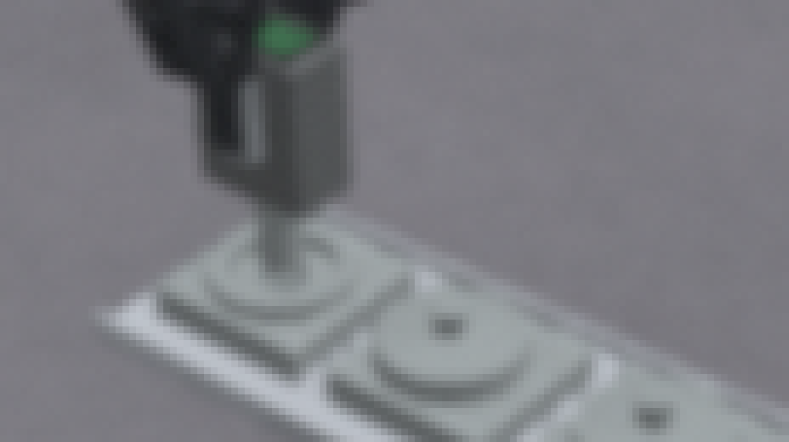

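The tip (279,273) is pressed on the circle inside the undisturbed ring. The push is about 3.5 N, about 6 to 6.7 mm in, and the probe is upright at −14.1° yaw, in line with the tray. Handing in.

```bash
python3 -c "
from station import env
print(env.sign_off())"
```

```text
the job is handed in; nothing more can be done
None
```

The job is handed in: the probe is held upright and in line with the blocks, its tip pressed about half-way (roughly 6 mm, 3.5 N) on the engraved circle inside the ring on the right block, and the ring and the caps in view looked undisturbed.

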